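# Stage the dosing strip

## Robot

A 6-joint arm with a two-finger parallel gripper is mounted at the origin on a cart in front of the work surface, level with it; the furniture and walls round the work are solid. World frame = base frame: x ahead of the robot, y to its left, z up, the work surface at z = 0. Lengths are in m, angles in degrees, forces in N, time in s.
With the tool pointing down it reaches from about 0.375 to 0.9 m from the base axis. Payload 3.1 kg.
Tool frame: the origin (TCP) lies between the finger pads; the fingertips stand 22 mm ahead of it and the grasp point (between the pads) lies 3 mm ahead of it; y points along the fingers, x is the direction in which the jaws open and shut, and the axes are right-handed (so a half turn about y gives the same grasp; the last joint's range is limited). The gripper opens to 87 mm and grips with 3 to 60 N. Pads are 19 mm wide; open, the fingers measure 117 mm over their backs; the gripper's body (75 mm by 190 mm) begins 51 mm behind the grasp point.
Start: joints at [-76.977, 30.224, 82.088, -0, 67.689, -10.227], TCP at [0.247, -0.574, 0.245] pointing down, gripper open.
Joint ranges: [-176.69, 176.69], [-43.24, 126.21], [12.49, 139.97], [-82, 262], [0, 151.66], [-163.58, 163.58]. Speed limits (degrees/s): [159.86, 159.86, 180, 180, 180, 180].

## Interface

Orientations are given as a 3x3 rotation matrix whose columns are the frame's x, y, z axes.
In Python, from rig import bot, imaging, workorder gives the robot as it stands. The module is installed in compiled form; this text tells all that it offers.
- The arm moves only by the tool drive_tool, never from a script. Its argument "commands" is a list of rows, each an object of numbers: "dx", "dy", "dz": the shift along the tool's x, y, z normalised to -1 to 1, where 1 is 4 cm; "wx", "wy", "wz": the turn, a rotation vector about the tool's x, y, z normalised to -1 to 1, where 1 is pi/2 rad; "grip": the finger opening in mm, from 0 to 87. In form: [{"dx": .., "dy": .., "dz": .., "wx": .., "wy": .., "wz": .., "grip": ..}, ...]. A call has 1 to 8 rows; each row shifts and turns the commanded pose from where the row before left it, along the tool's axes as they then stand; what a row does not reach is not made up. A row lasts 1/8 s, in which the tool goes at most 62.5 mm and 10.7 degrees, less where a joint would pass 70% of its speed; a pose out of reach is approached as far as the arm can. A call with a number of a shift or a turn outside -1 to 1 is refused whole. A call with a gripper value outside its range is refused whole. The fingers move at their own pace and stop on an object; the grip force is fixed at half the most. Time passes only in rows, so rows that do not move let the fingers close. It gives the time, the measured TCP pose, the force and the opening at its end, in the units of the state.
- bot.read_state(): the state, without advancing time (a new reading comes with each control period).
- imaging.capture(name): name is "scene" or "side" or "wrist"; returns (picture, depth): 420x560x3 uint8, red, green, blue; 420x560 float32, m along the optical axis (not along the pixel's ray), 0 where there is no reading.
- imaging.get_calibration(name): a dict with "mtx" (3x3 intrinsics, pixels), "world_to_cam" (4x4, takes a point from world to camera coordinates). Camera axes: x right, y down, z forward; pixel columns grow to the right and rows downward; lengths in m; the calibration is good to about 2 mm. The wrist camera is an equidistant fisheye: a pixel r from the principal point sees the ray r / f radians off the axis. A picture is of the moment at which its call begins: read the wrist's pose just before it. get_calibration takes no time and is no camera call; for the wrist camera it gives the pose at the moment of the call.
- workorder.hand_in(): hands the job in, once; it reports no verdict.
The state is a dict: "time_s": time; "joint_positions": joint angles; "qvel": joint speeds; "tau": joint torques, N m; "position": TCP position; "tcp_rot": TCP orientation; "force": force on the tool from outside, world axes, zero at the start; "moment": the same for the moment, N m; "opening": opening from 0.0 (shut) to 1.0 (fully open).
Only numpy, scipy, OpenCV 4.12 (cv2) and the standard library are available. Lean on these libraries where they do the work, as an engineer would, in place of code of your own. Each camera call takes 0.05 s, during which the arm holds its last target. There are 200 camera calls.

## Task

Set out the black staging strip for the next dosing run. Stand the maroon jar in the saucer in front of the bench timer and the white dropper bottle in the saucer in front of the blue pipette-tip box, put the sample cup in the middle of the strip, midway between the two saucers, and lay the orange lid, knob up, centred on the cup. Keep the jar, the bottle and the cup upright all the time, and leave the red rubber bulb and the purple cap beside it on the perforated mat where they are.

Things in the scene. Friction and masses are not known exactly. Their poses are not given: they have to be found in the camera images.
- strip: Black flat strip fixed on the bench, 106 x 376 x 6 mm. Origin: centre of its underside; x away from the robot, y along it to the left, z up; yaw within 0.2 rad. Two round saucers with green floors and white rims on it, centred at y = +135 and -135 mm, x = 0: floor 6 mm, rim top 13 mm above the bench, inside 80, outside 90 mm in diameter. Between them, round the origin, it is plain, 6 mm high.
- bench_timer: White bench timer with a red, a blue and a dark button, 68 x 68 x 21 mm, fixed on the bench behind (beyond) one of the two saucers, its centre about 125 mm farther along the strip's x than the saucer's; which saucer differs from start to start. Origin: centre of its underside.
- tip_box: Blue pipette-tip box with a clear closed lid, 87 x 122 x 76 mm, fixed on the bench behind (beyond) the other saucer, its centre about 125 mm farther along the strip's x than the saucer's. Origin: centre of its underside.
- maroon_jar: Dark brown-maroon round jar with a closed maroon lid, loose, upright. Body about 54 mm, lid (from 56 mm up) 56 mm in diameter; 74 mm tall; 0.11 to 0.23 kg. Origin: centre of its underside, z up.
- dropper_bottle: Cream-white round plastic dropper bottle, loose, upright. Body 47 mm in diameter, straight up to 65 mm; 100 mm tall; cap 27 mm in diameter, from 80 to 100 mm. About 0.1 kg. Origin: centre of its underside, z up.
- sample_cup: Open yellowish translucent plastic sample cup, loose, upright, 38 mm tall, 44 mm in diameter at the foot widening to 52 mm at the rim. About 0.05 kg. Grip it round the outside. Origin: centre of its underside, z up.
- cup_lid: Orange round lid, loose, lying flat: disc 58 mm in diameter and 5 mm thick at the edge with a central upright knob 20 mm in diameter between 17 and 28 mm above its underside (28 mm tall over all). About 0.04 kg. Flat underside; it simply lies on the cup's rim. Origin: centre of its underside, z up.
- pipette_bulb: Bystander: red rubber pipette bulb, 49 mm in diameter, 68 mm tall, loose, on the white perforated mat at the right. Origin: centre of its underside. Not to be moved.
- purple_cap: Bystander: purple screw cap, 41 mm in diameter, 16 mm high, loose, on the white perforated mat at the right, nearest the strip. Origin: centre of its underside. Not to be moved.
Things that resemble listed ones, but are neither listed nor needed, are in the scene too. What is shaped like the cup_lid but pink is not meant. What is shaped like the sample_cup but turquoise is not meant.

How it is judged (in metres and radians):
At the end, for the whole second after the job is handed in: Upright and at rest: maroon jar flat in the saucer before the timer (14 mm), dropper bottle flat in the saucer before the tip box (18 mm), cup on the strip within 15 mm of its middle, lid flat, knob up, on the cup within 12 mm of its centre (((x of maroon_jar in the frame of strip between -0.014 and 0.014 m and y of maroon_jar in the frame of strip between 0.121 and 0.149 m) or (x of maroon_jar in the frame of strip between -0.014 and 0.014 m and y of maroon_jar in the frame of strip between -0.149 and -0.121 m)) and horizontal distance between maroon_jar and bench_timer below 0.2 m and z of maroon_jar in the frame of strip between 0.003 and 0.009 m and angle between each of maroon_jar, dropper_bottle, sample_cup, cup_lid's own z axis and vertical below 0.08 rad and linear speed of each of maroon_jar, dropper_bottle, sample_cup, cup_lid below 0.02 m/s and angular speed of each of maroon_jar, dropper_bottle, sample_cup, cup_lid below 0.2 rad/s and ((x of dropper_bottle in the frame of strip between -0.018 and 0.018 m and y of dropper_bottle in the frame of strip between 0.117 and 0.153 m) or (x of dropper_bottle in the frame of strip between -0.018 and 0.018 m and y of dropper_bottle in the frame of strip between -0.153 and -0.117 m)) and horizontal distance between dropper_bottle and tip_box below 0.2 m and z of dropper_bottle in the frame of strip between 0.003 and 0.009 m and horizontal distance between sample_cup and strip below 0.015 m and z of sample_cup in the frame of strip between 0.003 and 0.009 m and horizontal distance between cup_lid and sample_cup below 0.012 m and z of cup_lid in the frame of strip between 0.041 and 0.047 m); the robot touches nothing.
It fails at once if The jar, the bottle or the cup is tipped by more than about 30 degrees (angle between any of maroon_jar, dropper_bottle, sample_cup's own z axis and vertical above 0.55 rad).
It fails at once if The rubber bulb or the purple cap is moved by more than 30 mm (distance of any of pipette_bulb, purple_cap from where it was at the start of the episode above 0.03 m).
It also fails if it takes over 120 s, if anything falls off the work surface, if the arm or the gripper's body presses on something with over 40 N, if the wrist force passes 120 N, or if a joint passes its speed limit or range.

## Working session

There is one attempt and no reset: what is moved stays moved. The work goes in short steps, Python scripts to look and compute and a tool call to move; the robot and the scene stay as the last step left them, time stands still between calls to the robot, and variables do not carry over. Pictures are saved under pics/ and viewed, on a budget of 14 in all, crops included, one or two more only if the job needs it, and the job is handed in when it is done.

Besides the shell and the picture viewer there is one more tool, called after ">>>" by a JSON object that holds its "api" and its "payload". drive_tool: Moves the arm, as the interface text tells. Its arguments: {"type":"object","properties":{"commands":{"type":"array"}},"required":["commands"]}

```bash
mkdir -p pics
cat > h.py <<'E'
import numpy as np, cv2
from rig import bot, imaging, workorder
def cap(n):
    cal=imaging.get_calibration(n); p,d=imaging.capture(n); return p,d,cal
def save(p,f): cv2.imwrite('pics/'+f,cv2.cvtColor(p,cv2.COLOR_RGB2BGR))
def ray(cal,u,v,fish=False):
    K=np.array(cal['mtx']);x=(u-K[0,2])/K[0,0];y=(v-K[1,2])/K[1,1]
    if fish:
        r=np.hypot(x,y)+1e-12; c=np.array([np.sin(r)*x/r,np.sin(r)*y/r,np.cos(r)])
    else: c=np.array([x,y,1.])
    T=np.array(cal['world_to_cam']);R=T[:3,:3]
    return -R.T@T[:3,3],R.T@c
def onplane(cal,u,v,z,fish=False):
    o,d=ray(cal,u,v,fish); return o+d*(z-o[2])/d[2]
def cloud(d,cal):
    v,u=np.mgrid[:d.shape[0],:d.shape[1]];K=np.array(cal['mtx'])
    c=np.stack([(u-K[0,2])/K[0,0]*d,(v-K[1,2])/K[1,1]*d,d],-1)
    T=np.array(cal['world_to_cam']); return (c-T[:3,3])@T[:3,:3]
E
python3 - <<'E'
from h import *
for n in('scene','side'):
    p,d,c=cap(n); save(p,n+'0.png'); np.savez(n+'0.npz',p=p,d=d); T=np.array(c['world_to_cam']);print(n,-T[:3,:3].T@T[:3,3],T[2,:3])
E
```

```text
scene [0.01119835 0.70977429 0.8669245 ] [ 0.46585296 -0.59327904 -0.65650666]
side [-0.02920571 -0.99294953  1.06684614] [ 0.4012147   0.6217729  -0.67262562]
```

View pics/scene0.png

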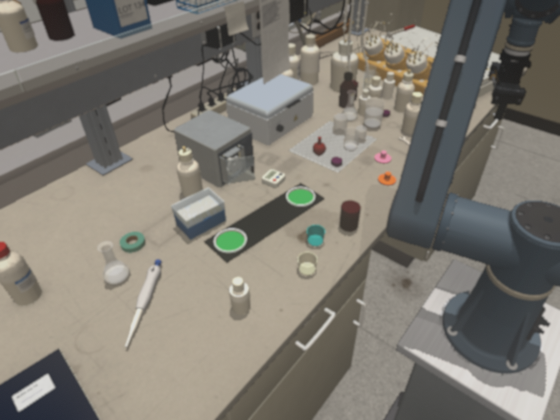

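View pics/side0.png

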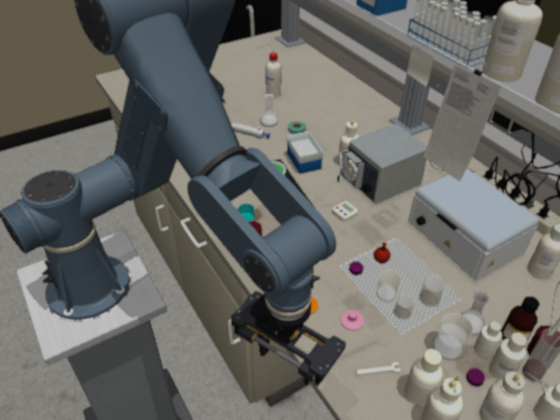

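Scene view: the timer is at (273,177) behind the right saucer (300,197). The tip box is at (198,212) behind the left saucer (230,240). The maroon jar is at (350,216).
- **Cup:** two candidates, yellowish (307,264) and turquoise (315,237). The yellowish one is meant.
- **Lid:** two candidates, orange (388,180) and pink (383,157). The orange one is meant.
- **Bottle:** candidates are the cream-white loose one at (239,298), the one behind the tip box (188,172) and the others farther back. The one at (239,298) fits.

I'll measure these and confirm with an enlarged crop.

Run:
```python
from h import *
z=np.load('scene0.npz');p,d=z['p'],z['d'];cal=imaging.get_calibration('scene')
P=cloud(d,cal);hsv=cv2.cvtColor(p,cv2.COLOR_RGB2HSV)
g=cv2.inRange(hsv,(50,120,80),(75,255,255))
n,l,s,c=cv2.connectedComponentsWithStats(g)
for i in range(1,n):
    if s[i,4]>100: print('green',c[i],s[i,4],onplane(cal,*c[i],.006),P[l==i].mean(0))
def circ(name,box,zlo,zhi):
    u0,v0,u1,v1=box;Q=P[v0:v1,u0:u1].reshape(-1,3);m=(Q[:,2]>zlo)&(Q[:,2]<zhi);Q=Q[m]
    if len(Q)<4:print(name,len(Q));return
    (x,y),r=cv2.minEnclosingCircle(Q[:,:2].astype(np.float32)); 
    A=np.c_[2*Q[:,:2],np.ones(len(Q))];f=np.linalg.lstsq(A,(Q[:,:2]**2).sum(1),rcond=None)[0]
    print(name,len(Q),'enc',np.round([x,y,r],4),'fit',f[:2].round(4),np.sqrt(f[2]+f[0]**2+f[1]**2).round(4),'med',np.median(Q,0).round(4),'max',Q.max(0).round(3))
circ('jar top',(332,192,368,238),.068,.085)
circ('jar body',(332,192,368,238),.015,.055)
circ('bottle body',(222,270,258,325),.01,.062)
circ('bottle cap',(222,270,258,325),.082,.12)
circ('cup',(292,248,322,280),.03,.05)
circ('turq',(302,222,330,250),.03,.05)
circ('lid',(374,168,402,190),.002,.009)
circ('knob',(374,168,402,190),.018,.035)
circ('timer',(258,165,290,190),.015,.03)
circ('bulb',(308,136,330,158),.01,.08)
circ('pcap',(328,153,346,170),.012,.03)
circ('box',(165,185,232,242),.07,.09)
a=cv2.resize(p[150:330,190:430],None,fx=3.2,fy=3.2,interpolation=cv2.INTER_CUBIC);save(a,'crop.png')
```

```text
green [300.22119816 196.29493088] 217 [ 0.61875172 -0.10467868  0.006     ] [ 0.61150699 -0.09508969  0.01631186]
green [229.71893491 240.25147929] 338 [0.6583253  0.16407039 0.006     ] [0.65285236 0.16865947 0.0135011 ]
jar top 237 enc [ 0.4355 -0.0923  0.029 ] fit [ 0.434  -0.0913] 0.0201 med [ 0.4331 -0.0894  0.0752] max [ 0.462 -0.064  0.079]
jar body 213 enc [ 0.4332 -0.0896  0.0273] fit [ 0.4351 -0.0931] 0.0259 med [ 0.4229 -0.0725  0.036 ] max [ 0.456 -0.065  0.054]
bottle body 262 enc [0.484  0.3026 0.024 ] fit [0.4857 0.3019] 0.0221 med [0.4695 0.3164 0.037 ] max [0.498 0.326 0.062]
bottle cap 144 enc [0.4845 0.3027 0.0137] fit [0.4843 0.3032] 0.0099 med [0.4816 0.305  0.0999] max [0.498 0.315 0.105]
cup 128 enc [0.4329 0.1096 0.0267] fit [0.4322 0.1102] 0.0241 med [0.4348 0.1069 0.0379] max [0.457 0.136 0.043]
turq 127 enc [0.4747 0.0158 0.028 ] fit [0.4747 0.015 ] 0.0241 med [0.4758 0.0107 0.0368] max [0.501 0.041 0.044]
lid 305 enc [ 0.4508 -0.3541  0.0787] fit [ 0.4559 -0.355 ] 0.0425 med [ 0.4529 -0.3426  0.004 ] max [ 0.515 -0.276  0.009]
knob 36 enc [ 0.4525 -0.3477  0.013 ] fit [ 0.452  -0.3476] 0.0088 med [ 0.4504 -0.3445  0.0288] max [ 0.462 -0.336  0.034]
timer 231 enc [ 0.7392 -0.1206  0.038 ] fit [ 0.7374 -0.1193] 0.0248 med [ 0.7359 -0.118   0.0212] max [ 0.771 -0.086  0.027]
bulb 179 enc [ 0.7078 -0.3413  0.04  ] fit [ 0.7054 -0.3294] 0.0177 med [ 0.7022 -0.3202  0.0406] max [ 0.727 -0.302  0.075]
pcap 86 enc [ 0.6316 -0.3213  0.0252] fit [ 0.6284 -0.3198] 0.0156 med [ 0.6278 -0.3167  0.0202] max [ 0.649 -0.299  0.025]
box 954 enc [0.7771 0.1593 0.0729] fit [0.7748 0.1618] 0.0441 med [0.7734 0.1636 0.0773] max [0.829 0.227 0.083]
```

View pics/crop.png

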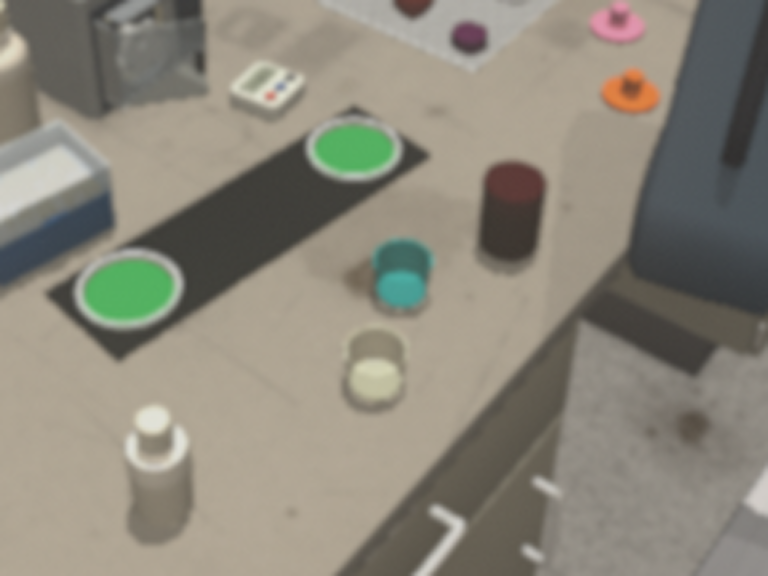

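The crop confirms it: dropper bottle, yellowish cup, turquoise decoy, maroon jar, timer, and orange versus pink lid are all as named. Next I'll work out the move units.

```bash
cat >> h.py <<'E'
YAW=np.degrees(np.arctan2(-(.6583-.6188),.1641+.1047))
def plan(x,y,z=None,jaw=None):
    "grasp-point target; jaw = world angle of tool x, deg"
    s=bot.read_state();R=np.array(s['tcp_rot']);g=np.array(s['position'])+R[:,2]*.003
    t=np.array([x,y,g[2] if z is None else z])
    print('t',round(s['time_s'],2),'grasp',g.round(4),'tz',R[:,2].round(3),'open',round(s['opening']*87,1),'F',np.round(s['force'],1))
    a=np.degrees(np.arctan2(R[1,0],R[0,0])); print(' d units',(R.T@(t-g)/.04).round(3),'jaw angle',a.round(2),'q',np.round(s['joint_positions'],1))
    if jaw is not None:
        w=(a-jaw+90)%180-90; print(' wz units',round(w/90,3),'rows',abs(w)/10.7)  # tool z down: +wz turns clockwise
E
python3 -c "
from h import *
print(YAW)
plan(.4345,-.0915,.2,0)"
```

```text
-8.359749504103275
t 0.1 grasp [ 0.2494 -0.5724  0.2437] tz [0.919 0.395 0.   ] open 86.8 F [ 0.  -1.2  0.1]
 d units [-9.217  1.113  8.998] jaw angle -66.75 q [-77.   30.3  82.2  -0.   67.7 -10.2]
 wz units -0.742 rows 6.238237028455068
```

The tool's y axis is the approach direction, so the helper needs fixing.

```bash
sed -i "s/R\[:,2\]\*.003/R[:,1]*.003/; s/'tz',R\[:,2\]/'ty',R[:,1]/; s/tool z down: +wz/tool y down: +wy/; s/ wz units/ wy units/" h.py
python3 -c "
from h import *
print(np.round(bot.read_state()['tcp_rot'],3))
plan(.4345,-.0915,.2,0)"
```

```text
[[ 0.395 -0.     0.919]
 [-0.919  0.002  0.395]
 [-0.002 -1.     0.   ]]
t 0.1 grasp [ 0.2466 -0.5736  0.2407] ty [-0.     0.002 -1.   ] open 86.8 F [ 0.  -1.2  0.1]
 d units [-9.217  1.038  9.073] jaw angle -66.75 q [-77.   30.3  82.2  -0.   67.7 -10.2]
 wy units -0.742 rows 6.238237028455068
```

>>> {"api": "drive_tool", "payload": {"commands": [{"dx": -1, "dz": 1, "grip": 87}, {"dx": -1, "dz": 1, "grip": 87}, {"dx": -1, "dz": 1, "grip": 87}, {"dx": -1, "dz": 1, "grip": 87}, {"dx": -1, "dz": 1, "grip": 87}, {"dx": -1, "dz": 1, "grip": 87}, {"dx": -1, "dz": 1, "grip": 87}, {"dx": -1, "dz": 1, "grip": 87}]}}

```text
schema error: expected keys dx, dy, dz, wx, wy, wz, grip
```

>>> {"api": "drive_tool", "payload": {"commands": [{"wy": -0.108, "grip": 87}, {"wy": -0.108, "grip": 87}, {"wy": -0.108, "grip": 87}, {"wy": -0.108, "grip": 87}, {"wy": -0.108, "grip": 87}, {"wy": -0.108, "grip": 87}, {"grip": 87}, {"grip": 87}]}}

```text
schema error: expected keys dx, dy, dz, wx, wy, wz, grip
```

```bash
cat >> h.py <<'E'
def wrist(f):
    p,d,c=cap('wrist');save(p,f);return p,d,c
E
python3 -c "
from h import *
plan(.4345,-.0915,.2,YAW)
p,d,c=wrist('w1.png');np.savez('w1.npz',p=p,d=d)
T=np.array(c['world_to_cam']);print(-T[:3,:3].T@T[:3,3],T[2,:3],c['mtx'])"
```

```text
t 0.1 grasp [ 0.2466 -0.5736  0.2407] ty [-0.     0.002 -1.   ] open 86.8 F [ 0.  -1.2  0.1]
 d units [-9.217  1.038  9.073] jaw angle -66.75 q [-77.   30.3  82.2  -0.   67.7 -10.2]
 wy units -0.649 rows 5.456952028071584
[ 0.32271896 -0.53994753  0.38438603] [-0.27543985 -0.11555237 -0.95434823] [[325.1922621    0.         280.50629432]
 [  0.         325.1922621  210.62514292]
 [  0.           0.           1.        ]]
```

View pics/w1.png

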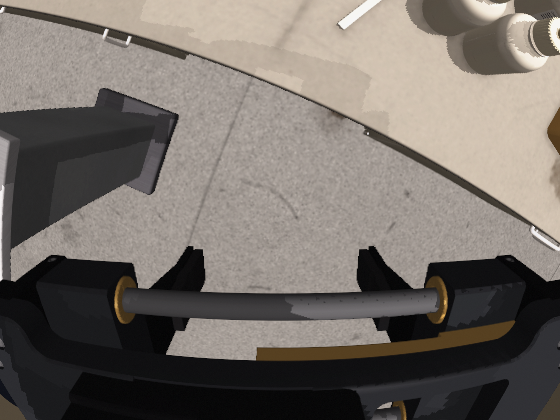

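All seven keys are required, so nothing moved. The wrist view shows the start pose over the floor, with fingertips near (200,250) and (365,250).

>>> {"api": "drive_tool", "payload": {"commands": [{"dx": -1, "dy": 0, "dz": 1, "wx": 0, "wy": 0, "wz": 0, "grip": 87}, {"dx": -1, "dy": 0, "dz": 1, "wx": 0, "wy": 0, "wz": 0, "grip": 87}, {"dx": -1, "dy": 0, "dz": 1, "wx": 0, "wy": 0, "wz": 0, "grip": 87}, {"dx": -1, "dy": 0, "dz": 1, "wx": 0, "wy": 0, "wz": 0, "grip": 87}, {"dx": -1, "dy": 0, "dz": 1, "wx": 0, "wy": 0, "wz": 0, "grip": 87}, {"dx": -1, "dy": 0, "dz": 1, "wx": 0, "wy": 0, "wz": 0, "grip": 87}, {"dx": -1, "dy": 0, "dz": 1, "wx": 0, "wy": 0, "wz": 0, "grip": 87}, {"dx": -1, "dy": 0, "dz": 1, "wx": 0, "wy": 0, "wz": 0, "grip": 87}]}}

```text
time_s: 1.15
position: [0.4149, -0.1522, 0.2446]
tcp_rot: [[0.394, 0.0, 0.919], [-0.919, -0.0, 0.394], [0.0, -1.0, 0.0]]
force: [1.1, -0.3, -0.3]
opening: 0.999
```

>>> {"api": "drive_tool", "payload": {"commands": [{"dx": 0, "dy": 0, "dz": 0, "wx": 0, "wy": -0.108, "wz": 0, "grip": 87}, {"dx": 0, "dy": 0, "dz": 0, "wx": 0, "wy": -0.108, "wz": 0, "grip": 87}, {"dx": 0, "dy": 0, "dz": 0, "wx": 0, "wy": -0.108, "wz": 0, "grip": 87}, {"dx": 0, "dy": 0, "dz": 0, "wx": 0, "wy": -0.108, "wz": 0, "grip": 87}, {"dx": 0, "dy": 0, "dz": 0, "wx": 0, "wy": -0.108, "wz": 0, "grip": 87}, {"dx": 0, "dy": 0, "dz": 0, "wx": 0, "wy": -0.108, "wz": 0, "grip": 87}, {"dx": 0, "dy": 0, "dz": 0, "wx": 0, "wy": 0, "wz": 0, "grip": 87}]}}

```text
time_s: 2.02
position: [0.4143, -0.1538, 0.2444]
tcp_rot: [[0.989, -0.0, 0.149], [-0.149, 0.0, 0.989], [-0.0, -1.0, 0.0]]
force: [-0.4, 0.4, 0.5]
opening: 0.996
```

```bash
python3 -c "
from h import *
plan(.4345,-.0915,.2,YAW)"
```

```text
t 2.02 grasp [ 0.4143 -0.1538  0.2414] ty [-0.  0. -1.] open 86.7 F [-0.4  0.4  0.5]
 d units [0.269 1.036 1.614] jaw angle -8.54 q [-34.9  16.2 107.3   0.   56.6 -26.4]
 wy units -0.002 rows 0.016916828994783587
```

>>> {"api": "drive_tool", "payload": {"commands": [{"dx": 0.27, "dy": 0, "dz": 0.8, "wx": 0, "wy": 0, "wz": 0, "grip": 87}, {"dx": 0, "dy": 0, "dz": 0.81, "wx": 0, "wy": 0, "wz": 0, "grip": 87}, {"dx": 0, "dy": 0, "dz": 0, "wx": 0, "wy": 0, "wz": 0, "grip": 87}]}}

```text
time_s: 2.4
position: [0.4342, -0.0901, 0.2444]
tcp_rot: [[0.989, -0.001, 0.146], [-0.146, 0.001, 0.989], [-0.001, -1.0, 0.0]]
force: [-1.3, -0.0, 0.4]
opening: 1.002
```

```bash
python3 -c "
from h import *
plan(.4345,-.0915,.1,YAW)
p,d,c=wrist('w2.png');np.savez('w2.npz',p=p,d=d,T=c['world_to_cam'])
hsv=cv2.cvtColor(p,cv2.COLOR_RGB2HSV)
g=cv2.inRange(hsv,(50,120,60),(75,255,255));n,l,s,cc=cv2.connectedComponentsWithStats(g)
for i in range(1,n):
    if s[i,4]>300: print(s[i],cc[i],onplane(c,*cc[i],.006,True))"
```

```text
t 2.4 grasp [ 0.4342 -0.0901  0.2414] ty [-0.001  0.001 -1.   ] open 87.2 F [-1.3 -0.   0.4]
 d units [ 0.016  3.535 -0.035] jaw angle -8.4 q [-26.2  16.3 107.    0.   56.7 -17.8]
 wy units -0.0 rows 0.0033398659355637957
[ 399  140   54   61 2541] [425.11373475 170.459268  ] [ 0.61715749 -0.09841032  0.006     ]
```

View pics/w2.png

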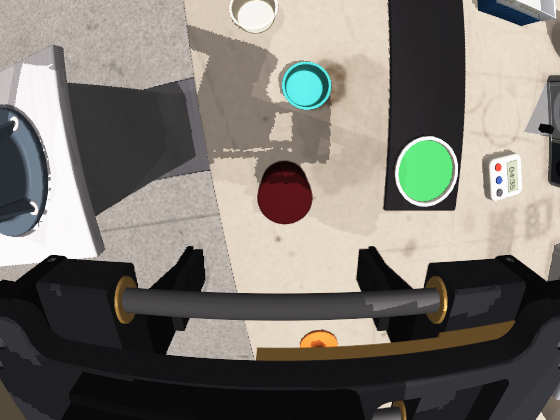

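The jar lid is at about (285,196), the saucer before the timer at (425,170) and the timer at (505,177). The wrist and scene views disagree by about 6 mm on the saucer's y. The jar's lid gives a second comparison.

```bash
cat >> h.py <<'E'
def fcloud(d,c):
    K=np.array(c['mtx']);v,u=np.mgrid[:d.shape[0],:d.shape[1]];x=(u-K[0,2])/K[0,0];y=(v-K[1,2])/K[1,1];r=np.hypot(x,y)+1e-9
    k=np.tan(np.minimum(r,1.5))/r; C=np.stack([x*k*d,y*k*d,d],-1);T=np.array(c['world_to_cam']);return (C-T[:3,3])@T[:3,:3]
E
python3 -c "
from h import *
z=np.load('w2.npz');p,d=z['p'],z['d'];c=dict(imaging.get_calibration('wrist'));c['world_to_cam']=z['T']
P=fcloud(d,c)
print('bench z',np.median(P[200:240,320:380].reshape(-1,3),0))
def top(box,lo,hi,nm):
    u0,v0,u1,v1=box;Q=P[v0:v1,u0:u1].reshape(-1,3);Q=Q[(Q[:,2]>lo)&(Q[:,2]<hi)]
    (x,y),r=cv2.minEnclosingCircle(Q[:,:2].astype(np.float32));print(nm,len(Q),x,y,r,np.median(Q,0))
top((250,155,320,230),.066,.085,'jar')
top((275,55,338,115),.03,.05,'turq')
g=cv2.inRange(cv2.cvtColor(p,cv2.COLOR_RGB2HSV),(50,120,60),(75,255,255))>0
Q=P[g];print('saucer',cv2.minEnclosingCircle(Q[:,:2].astype(np.float32)),np.median(Q,0))
cn=max(cv2.findContours(g.astype(np.uint8),0,1)[0],key=len)[:,0]
W=np.array([onplane(c,*q,.006,True)[:2] for q in cn],np.float32);print(cv2.minEnclosingCircle(W))
"
```

```text
bench z [ 5.13101828e-01 -1.50337319e-01  4.23340676e-04]
jar 2371 0.43804609775543213 -0.09069836139678955 0.02790972776710987 [ 0.43790812 -0.08925146  0.07411301]
turq 497 0.47716549038887024 0.017823699861764908 0.0262809656560421 [0.48092797 0.0209807  0.03837167]
saucer ((0.5501791834831238, -0.06048194319009781), 0.11662232875823975) [ 0.61700026 -0.09823312  0.00689216]
((0.6181353330612183, -0.09892593324184418), 0.03947735205292702)
```

>>> {"api": "drive_tool", "payload": {"commands": [{"dx": 0.07, "dy": 1, "dz": 0, "wx": 0, "wy": 0, "wz": 0, "grip": 87}, {"dx": 0, "dy": 1, "dz": 0, "wx": 0, "wy": 0, "wz": 0, "grip": 87}, {"dx": 0, "dy": 1, "dz": 0, "wx": 0, "wy": 0, "wz": 0, "grip": 87}, {"dx": 0, "dy": 1, "dz": 0, "wx": 0, "wy": 0, "wz": 0, "grip": 87}, {"dx": 0, "dy": 0.6, "dz": 0, "wx": 0, "wy": 0, "wz": 0, "grip": 87}, {"dx": 0, "dy": 0.5, "dz": 0, "wx": 0, "wy": 0, "wz": 0, "grip": 87}, {"dx": 0, "dy": 0, "dz": 0, "wx": 0, "wy": 0, "wz": 0, "grip": 87}]}}

```text
time_s: 3.32
position: [0.4369, -0.093, 0.0394]
tcp_rot: [[0.989, -0.002, 0.149], [-0.149, 0.001, 0.989], [-0.002, -1.0, 0.001]]
force: [0.2, 0.1, 0.4]
opening: 1.0
```

>>> {"api": "drive_tool", "payload": {"commands": [{"dx": 0, "dy": 0, "dz": 0, "wx": 0, "wy": 0, "wz": 0, "grip": 60}, {"dx": 0, "dy": 0, "dz": 0, "wx": 0, "wy": 0, "wz": 0, "grip": 40}, {"dx": 0, "dy": 0, "dz": 0, "wx": 0, "wy": 0, "wz": 0, "grip": 40}, {"dx": 0, "dy": 0, "dz": 0, "wx": 0, "wy": 0, "wz": 0, "grip": 40}, {"dx": 0, "dy": 0, "dz": 0, "wx": 0, "wy": 0, "wz": 0, "grip": 40}]}}

```text
time_s: 3.95
position: [0.4376, -0.0923, 0.041]
tcp_rot: [[0.989, 0.001, 0.147], [-0.147, -0.0, 0.989], [0.001, -1.0, -0.0]]
force: [0.9, -0.6, 4.6]
opening: 0.631
```

```bash
python3 -c "
from h import *
plan(.618,-.099,.12,YAW)"
```

```text
t 3.95 grasp [ 0.4376 -0.0923  0.038 ] ty [ 0.001 -0.    -1.   ] open 54.9 F [ 0.9 -0.6  4.6]
 d units [ 4.487 -2.046  0.494] jaw angle -8.43 q [-26.3  39.5 115.9  -0.   24.5 -17.8]
 wy units -0.001 rows 0.0061615096736605144
```

>>> {"api": "drive_tool", "payload": {"commands": [{"dx": 0, "dy": -0.6, "dz": 0, "wx": 0, "wy": 0, "wz": 0, "grip": 40}, {"dx": 0, "dy": -0.6, "dz": 0, "wx": 0, "wy": 0, "wz": 0, "grip": 40}, {"dx": 0.5, "dy": 0, "dz": 0.1, "wx": 0, "wy": 0, "wz": 0, "grip": 40}, {"dx": 0.8, "dy": 0, "dz": 0.1, "wx": 0, "wy": 0, "wz": 0, "grip": 40}, {"dx": 0.8, "dy": 0, "dz": 0.1, "wx": 0, "wy": 0, "wz": 0, "grip": 40}, {"dx": 0.8, "dy": 0, "dz": 0.1, "wx": 0, "wy": 0, "wz": 0, "grip": 40}, {"dx": 0.8, "dy": 0, "dz": 0.0, "wx": 0, "wy": 0, "wz": 0, "grip": 40}, {"dx": 0.6, "dy": 0, "dz": 0, "wx": 0, "wy": 0, "wz": 0, "grip": 40}]}}

```text
time_s: 4.95
position: [0.6107, -0.1014, 0.0879]
tcp_rot: [[0.989, -0.001, 0.146], [-0.146, 0.0, 0.989], [-0.001, -1.0, 0.0]]
force: [0.5, -0.4, -1.6]
opening: 0.629
```

>>> {"api": "drive_tool", "payload": {"commands": [{"dx": 0.19, "dy": 0, "dz": 0.09, "wx": 0, "wy": 0, "wz": 0, "grip": 40}, {"dx": 0, "dy": 0, "dz": 0, "wx": 0, "wy": 0, "wz": 0, "grip": 40}, {"dx": 0, "dy": 0, "dz": 0, "wx": 0, "wy": 0, "wz": 0, "grip": 40}]}}

```text
time_s: 5.32
position: [0.6162, -0.0985, 0.0881]
tcp_rot: [[0.989, -0.003, 0.146], [-0.146, 0.001, 0.989], [-0.003, -1.0, 0.0]]
force: [0.8, 0.8, -1.7]
opening: 0.634
```

```bash
python3 -c "
from h import *
plan(.618,-.099,.12,YAW)
p,d,c=wrist('w3.png');P=fcloud(d,c);hsv=cv2.cvtColor(p,cv2.COLOR_RGB2HSV)
Q=P[100:260,200:370].reshape(-1,3);print(Q[:,2].max());zt=.074+bot.read_state()['position'][2]-.041
Q=Q[abs(Q[:,2]-zt)<.006];print(len(Q),cv2.minEnclosingCircle(Q[:,:2].astype(np.float32)))
g=cv2.inRange(hsv,(50,120,60),(75,255,255));n,l,s,cc=cv2.connectedComponentsWithStats(g)
for i in range(1,n):
    if s[i,4]>200:
        cn=max(cv2.findContours((l==i).astype(np.uint8),0,1)[0],key=len)[:,0]
        W=np.array([onplane(c,*q,.006,True)[:2] for q in cn],np.float32);print(s[i],cv2.minEnclosingCircle(W))
"
```

```text
t 5.33 grasp [ 0.6161 -0.0985  0.0851] ty [-0.003  0.001 -1.   ] open 55.1 F [ 0.8  0.8 -1.7]
 d units [ 0.045 -0.873 -0.005] jaw angle -8.42 q [-19.3  41.7  88.8  -0.   49.6 -10.9]
 wy units -0.001 rows 0.0053261311531740685
0.22882108849116575
4 ((0.6186699867248535, -0.06960511207580566), 0.0024151273537427187)
[ 230  177  107   76 3746] ((0.6174632906913757, -0.09921035170555115), 0.03965017572045326)
```

View pics/w3.png

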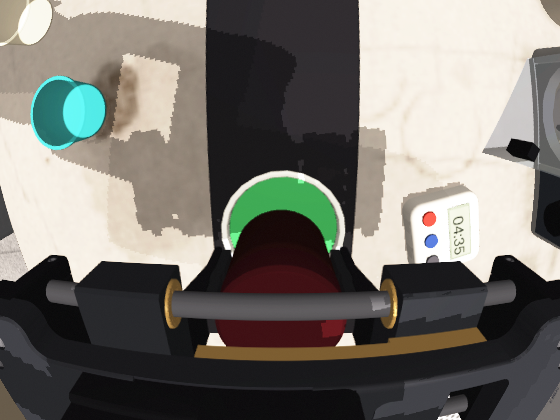

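The jar is held upright over the green saucer floor (285,210). The saucer again measures (0.6175, -0.099), so I'm lowering it.

>>> {"api": "drive_tool", "payload": {"commands": [{"dx": 0.03, "dy": 0.4, "dz": -0.04, "wx": 0, "wy": 0, "wz": 0, "grip": 40}, {"dx": 0, "dy": 0.3, "dz": 0, "wx": 0, "wy": 0, "wz": 0, "grip": 40}, {"dx": 0, "dy": 0.2, "dz": 0, "wx": 0, "wy": 0, "wz": 0, "grip": 40}, {"dx": 0, "dy": 0.1, "dz": 0, "wx": 0, "wy": 0, "wz": 0, "grip": 40}, {"dx": 0, "dy": 0, "dz": 0, "wx": 0, "wy": 0, "wz": 0, "grip": 40}, {"dx": 0, "dy": 0, "dz": 0, "wx": 0, "wy": 0, "wz": 0, "grip": 40}]}}

```text
time_s: 6.12
position: [0.6191, -0.101, 0.0489]
tcp_rot: [[0.989, 0.001, 0.147], [-0.147, -0.0, 0.989], [0.001, -1.0, -0.0]]
force: [-0.2, -0.3, -1.5]
opening: 0.629
```

>>> {"api": "drive_tool", "payload": {"commands": [{"dx": 0, "dy": 0.04, "dz": 0, "wx": 0, "wy": 0, "wz": 0, "grip": 40}, {"dx": 0, "dy": 0, "dz": 0, "wx": 0, "wy": 0, "wz": 0, "grip": 40}]}}

```text
time_s: 6.38
position: [0.6189, -0.1009, 0.0471]
tcp_rot: [[0.989, 0.0, 0.147], [-0.147, -0.0, 0.989], [0.0, -1.0, -0.0]]
force: [1.0, 0.6, -1.6]
opening: 0.632
```

>>> {"api": "drive_tool", "payload": {"commands": [{"dx": 0, "dy": 0, "dz": 0, "wx": 0, "wy": 0, "wz": 0, "grip": 60}, {"dx": 0, "dy": 0, "dz": 0, "wx": 0, "wy": 0, "wz": 0, "grip": 80}, {"dx": 0, "dy": 0, "dz": 0, "wx": 0, "wy": 0, "wz": 0, "grip": 80}, {"dx": 0, "dy": 0, "dz": 0, "wx": 0, "wy": 0, "wz": 0, "grip": 80}]}}

```text
time_s: 6.88
position: [0.6189, -0.1009, 0.0471]
tcp_rot: [[0.989, 0.0, 0.147], [-0.147, -0.0, 0.989], [0.0, -1.0, -0.0]]
force: [0.1, 0.0, -0.3]
opening: 0.896
```

>>> {"api": "drive_tool", "payload": {"commands": [{"dx": 0, "dy": -0.5, "dz": 0, "wx": 0, "wy": 0, "wz": 0, "grip": 80}, {"dx": 0, "dy": -1, "dz": 0, "wx": 0, "wy": 0, "wz": 0, "grip": 80}, {"dx": 0, "dy": -1, "dz": 0, "wx": 0, "wy": 0, "wz": 0, "grip": 80}, {"dx": 0, "dy": -1, "dz": 0, "wx": 0, "wy": 0, "wz": 0, "grip": 80}, {"dx": 0, "dy": -0.5, "dz": 0, "wx": 0, "wy": 0, "wz": 0, "grip": 80}, {"dx": 0, "dy": 0, "dz": 0, "wx": 0, "wy": 0, "wz": 0, "grip": 80}]}}

```text
time_s: 7.62
position: [0.6201, -0.1013, 0.2104]
tcp_rot: [[0.989, 0.006, 0.147], [-0.146, -0.002, 0.989], [0.006, -1.0, -0.001]]
force: [0.3, 0.0, -1.3]
opening: 0.919
```

```bash
cat >> h.py <<'E'
def topc(P,x,y,z,R=.05,tol=.006):
    Q=P.reshape(-1,3);Q=Q[(abs(Q[:,2]-z)<tol)&(np.hypot(Q[:,0]-x,Q[:,1]-y)<R)]
    if len(Q)<5: print('few',len(Q));return
    (a,b),r=cv2.minEnclosingCircle(Q[:,:2].astype(np.float32));print('top',len(Q),round(a,4),round(b,4),'r',round(r,4),'med',np.median(Q,0).round(4))
def greens(p,c):
    g=cv2.inRange(cv2.cvtColor(p,cv2.COLOR_RGB2HSV),(50,120,60),(75,255,255));n,l,s,cc=cv2.connectedComponentsWithStats(g)
    for i in range(1,n):
        if s[i,4]>150:
            cn=max(cv2.findContours((l==i).astype(np.uint8),0,1)[0],key=len)[:,0]
            W=np.array([onplane(c,*q,.006,True)[:2] for q in cn],np.float32);print('green',s[i],cv2.minEnclosingCircle(W))
E
python3 -c "
from h import *
plan(.485,.2,.2,YAW)
p,d,c=wrist('w4.png');P=fcloud(d,c);topc(P,.618,-.099,.080);greens(p,c)"
```

```text
t 7.62 grasp [ 0.6202 -0.1013  0.2074] ty [ 0.006 -0.002 -1.   ] open 80.0 F [ 0.3  0.  -1.3]
 d units [-4.447  0.148  6.956] jaw angle -8.42 q [-19.5  32.5  83.8   0.   63.3 -11. ]
 wy units -0.001 rows 0.006005431354382781
top 3012 0.619 -0.0994 r 0.0279 med [ 0.6191 -0.0979  0.0801]
green [ 241  152   72   53 1301] ((0.6174399256706238, -0.09871447086334229), 0.03947650268673897)
```

The jar stands within 2 mm of the saucer's centre, with its top at 0.080. The bottle is next.

>>> {"api": "drive_tool", "payload": {"commands": [{"dx": -0.6, "dy": 0, "dz": 1, "wx": 0, "wy": 0, "wz": 0, "grip": 80}, {"dx": -0.6, "dy": 0, "dz": 1, "wx": 0, "wy": 0, "wz": 0, "grip": 80}, {"dx": -0.6, "dy": 0, "dz": 1, "wx": 0, "wy": 0, "wz": 0, "grip": 80}, {"dx": -0.6, "dy": 0, "dz": 1, "wx": 0, "wy": 0, "wz": 0, "grip": 80}, {"dx": -0.6, "dy": 0, "dz": 1, "wx": 0, "wy": 0, "wz": 0, "grip": 80}, {"dx": -0.6, "dy": 0, "dz": 1, "wx": 0, "wy": 0, "wz": 0, "grip": 80}, {"dx": -0.6, "dy": 0, "dz": 1, "wx": 0, "wy": 0, "wz": 0, "grip": 80}, {"dx": 0, "dy": 0, "dz": 0, "wx": 0, "wy": 0, "wz": 0, "grip": 80}]}}

```text
time_s: 8.68
position: [0.4908, 0.203, 0.2057]
tcp_rot: [[0.99, -0.004, 0.142], [-0.142, -0.0, 0.99], [-0.004, -1.0, -0.001]]
force: [0.1, -0.0, 0.5]
opening: 0.919
```

```bash
python3 -c "
from h import *
plan(.485,.303,.07,YAW)
p,d,c=wrist('w5.png');P=fcloud(d,c);greens(p,c);topc(P,.485,.303,.1);topc(P,.433,.110,.038,.04)"
```

```text
t 8.68 grasp [0.4908 0.203  0.2027] ty [-0.004 -0.    -1.   ] open 80.0 F [ 0.1 -0.   0.5]
 d units [-0.485  3.318  2.456] jaw angle -8.16 q [10.4 26.1 97.7  0.  56.4 18.5]
 wy units 0.002 rows 0.018767140878860968
green [ 397  168   59   65 2923] ((0.6565941572189331, 0.16822825372219086), 0.03945925831794739)
top 874 0.488 0.3049 r 0.0133 med [0.4882 0.3047 0.1002]
top 297 0.4342 0.114 r 0.0261 med [0.4375 0.1265 0.0383]
```

View pics/w5.png

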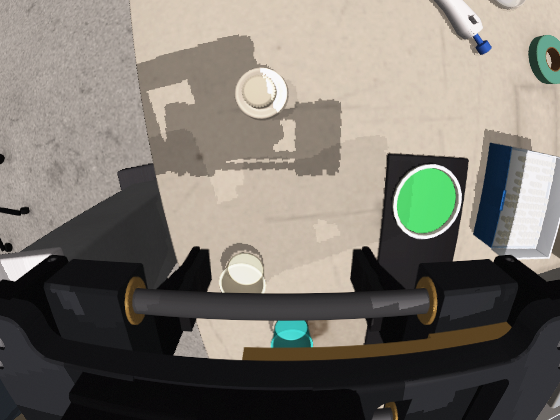

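The bottle is at (262,93), i.e. (0.488, 0.305). The left saucer at (428,202) is (0.6566, 0.168) and the cup at (243,275) is (0.434, 0.113). The saucers come out 270 mm apart, as specified.

>>> {"api": "drive_tool", "payload": {"commands": [{"dx": -0.2, "dy": 0, "dz": 0.9, "wx": 0, "wy": 0, "wz": 0, "grip": 80}, {"dx": -0.23, "dy": 0, "dz": 0.9, "wx": 0, "wy": 0, "wz": 0, "grip": 80}, {"dx": 0, "dy": 0, "dz": 0.71, "wx": 0, "wy": 0, "wz": 0, "grip": 80}, {"dx": 0, "dy": 0, "dz": 0, "wx": 0, "wy": 0, "wz": 0, "grip": 80}]}}

```text
time_s: 9.22
position: [0.4922, 0.3029, 0.2063]
tcp_rot: [[0.989, 0.0, 0.146], [-0.146, -0.0, 0.989], [0.0, -1.0, -0.0]]
force: [0.4, 0.3, -0.6]
opening: 0.918
```

```bash
python3 -c "
from h import *
plan(.488,.305,.058,YAW)"
```

```text
t 9.22 grasp [0.4922 0.3029 0.2033] ty [ 0. -0. -1.] open 79.9 F [ 0.4  0.3 -0.6]
 d units [-0.112  3.631  0.039] jaw angle -8.37 q [20.5 29.3 91.2 -0.  59.5 28.9]
 wy units -0.0 rows 0.0013314622499463495
```

>>> {"api": "drive_tool", "payload": {"commands": [{"dx": -0.11, "dy": 0.8, "dz": 0.04, "wx": 0, "wy": 0, "wz": 0, "grip": 80}, {"dx": 0, "dy": 1, "dz": 0, "wx": 0, "wy": 0, "wz": 0, "grip": 80}, {"dx": 0, "dy": 1, "dz": 0, "wx": 0, "wy": 0, "wz": 0, "grip": 80}, {"dx": 0, "dy": 0.83, "dz": 0, "wx": 0, "wy": 0, "wz": 0, "grip": 80}, {"dx": 0, "dy": 0, "dz": 0, "wx": 0, "wy": 0, "wz": 0, "grip": 80}]}}

```text
time_s: 9.85
position: [0.4856, 0.3022, 0.0591]
tcp_rot: [[0.989, -0.007, 0.148], [-0.148, -0.003, 0.989], [-0.006, -1.0, -0.004]]
force: [-0.2, -0.1, 0.7]
opening: 0.919
```

>>> {"api": "drive_tool", "payload": {"commands": [{"dx": 0, "dy": 0, "dz": 0, "wx": 0, "wy": 0, "wz": 0, "grip": 55}, {"dx": 0, "dy": 0, "dz": 0, "wx": 0, "wy": 0, "wz": 0, "grip": 35}, {"dx": 0, "dy": 0, "dz": 0, "wx": 0, "wy": 0, "wz": 0, "grip": 35}, {"dx": 0, "dy": 0, "dz": 0, "wx": 0, "wy": 0, "wz": 0, "grip": 35}, {"dx": 0, "dy": 0, "dz": 0, "wx": 0, "wy": 0, "wz": 0, "grip": 35}]}}

```text
time_s: 10.48
position: [0.4876, 0.305, 0.0624]
tcp_rot: [[0.989, 0.001, 0.146], [-0.146, 0.0, 0.989], [0.001, -1.0, 0.001]]
force: [0.0, -0.5, 3.4]
opening: 0.508
```

>>> {"api": "drive_tool", "payload": {"commands": [{"dx": 0, "dy": -0.6, "dz": 0, "wx": 0, "wy": 0, "wz": 0, "grip": 35}, {"dx": 0, "dy": -0.6, "dz": 0, "wx": 0, "wy": 0, "wz": 0, "grip": 35}, {"dx": 0, "dy": 0, "dz": 0, "wx": 0, "wy": 0, "wz": 0, "grip": 35}]}}

```text
time_s: 10.85
position: [0.4883, 0.3053, 0.1111]
tcp_rot: [[0.989, 0.004, 0.146], [-0.146, 0.001, 0.989], [0.003, -1.0, 0.002]]
force: [0.6, 1.1, -0.7]
opening: 0.514
```

```bash
python3 -c "
from h import *
plan(.6566,.168,.1,YAW)"
```

```text
t 10.85 grasp [0.4883 0.3054 0.1081] ty [ 0.004  0.001 -1.   ] open 44.7 F [ 0.6  1.1 -0.7]
 d units [ 4.664  0.213 -2.781] jaw angle -8.42 q [20.9 37.  95.7  0.  47.1 29.3]
 wy units -0.001 rows 0.005328051460797388
```

>>> {"api": "drive_tool", "payload": {"commands": [{"dx": 0.4, "dy": 0, "dz": -0.2, "wx": 0, "wy": 0, "wz": 0, "grip": 35}, {"dx": 0.7, "dy": 0, "dz": -0.5, "wx": 0, "wy": 0, "wz": 0, "grip": 35}, {"dx": 0.8, "dy": 0, "dz": -0.5, "wx": 0, "wy": 0, "wz": 0, "grip": 35}, {"dx": 0.8, "dy": 0, "dz": -0.5, "wx": 0, "wy": 0, "wz": 0, "grip": 35}, {"dx": 0.8, "dy": 0, "dz": -0.5, "wx": 0, "wy": 0, "wz": 0, "grip": 35}, {"dx": 0.7, "dy": 0, "dz": -0.4, "wx": 0, "wy": 0, "wz": 0, "grip": 35}, {"dx": 0.46, "dy": 0, "dz": -0.18, "wx": 0, "wy": 0, "wz": 0, "grip": 35}, {"dx": 0, "dy": 0, "dz": 0, "wx": 0, "wy": 0, "wz": 0, "grip": 35}]}}

```text
time_s: 11.85
position: [0.6567, 0.1653, 0.1081]
tcp_rot: [[0.989, -0.001, 0.149], [-0.149, -0.0, 0.989], [-0.001, -1.0, -0.0]]
force: [-1.2, 0.3, -1.5]
opening: 0.514
```

```bash
python3 -c "
from h import *
p,d,c=wrist('w6.png');plan(.6566,.168,.0654,YAW);greens(p,c)"
```

```text
t 11.9 grasp [0.6551 0.1663 0.1051] ty [-0.003 -0.    -1.   ] open 44.8 F [-0.6  0.3 -0.1]
 d units [0.033 0.993 0.048] jaw angle -8.53 q [ 4.8 43.3 80.1  0.  56.8 13.3]
 wy units -0.002 rows 0.015504135717206774
green [ 230  168  100   78 4530] ((0.656097948551178, 0.16815850138664246), 0.0395892895758152)
```

View pics/w6.png

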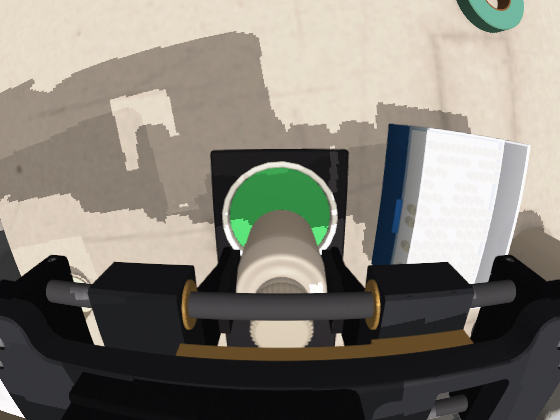

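The bottle is held upright over the saucer (280,220), and the tip box at (450,190) is clear of the gripper. Lowering it.

>>> {"api": "drive_tool", "payload": {"commands": [{"dx": 0.03, "dy": 0.3, "dz": 0.05, "wx": 0, "wy": 0, "wz": 0, "grip": 35}, {"dx": 0, "dy": 0.3, "dz": 0, "wx": 0, "wy": 0, "wz": 0, "grip": 35}, {"dx": 0, "dy": 0.25, "dz": 0, "wx": 0, "wy": 0, "wz": 0, "grip": 35}, {"dx": 0, "dy": 0.1, "dz": 0, "wx": 0, "wy": 0, "wz": 0, "grip": 35}, {"dx": 0, "dy": 0, "dz": 0, "wx": 0, "wy": 0, "wz": 0, "grip": 35}, {"dx": 0, "dy": 0, "dz": 0, "wx": 0, "wy": 0, "wz": 0, "grip": 35}]}}

```text
time_s: 12.65
position: [0.6572, 0.1693, 0.0722]
tcp_rot: [[0.989, 0.001, 0.147], [-0.147, 0.0, 0.989], [0.001, -1.0, 0.0]]
force: [-0.4, -0.9, -0.3]
opening: 0.515
```

>>> {"api": "drive_tool", "payload": {"commands": [{"dx": 0, "dy": 0.05, "dz": -0.02, "wx": 0, "wy": 0, "wz": 0, "grip": 35}, {"dx": 0, "dy": 0.03, "dz": 0, "wx": 0, "wy": 0, "wz": 0, "grip": 35}, {"dx": 0, "dy": 0, "dz": 0, "wx": 0, "wy": 0, "wz": 0, "grip": 35}, {"dx": 0, "dy": 0, "dz": 0, "wx": 0, "wy": 0, "wz": 0, "grip": 35}]}}

```text
time_s: 13.15
position: [0.6567, 0.1685, 0.0686]
tcp_rot: [[0.989, 0.0, 0.147], [-0.147, -0.0, 0.989], [0.0, -1.0, -0.0]]
force: [-0.3, 0.3, -0.9]
opening: 0.516
```

>>> {"api": "drive_tool", "payload": {"commands": [{"dx": 0, "dy": 0, "dz": 0, "wx": 0, "wy": 0, "wz": 0, "grip": 55}, {"dx": 0, "dy": 0, "dz": 0, "wx": 0, "wy": 0, "wz": 0, "grip": 75}, {"dx": 0, "dy": 0, "dz": 0, "wx": 0, "wy": 0, "wz": 0, "grip": 75}, {"dx": 0, "dy": 0, "dz": 0, "wx": 0, "wy": 0, "wz": 0, "grip": 75}]}}

```text
time_s: 13.65
position: [0.6567, 0.1685, 0.0686]
tcp_rot: [[0.989, 0.0, 0.147], [-0.147, 0.0, 0.989], [0.0, -1.0, 0.0]]
force: [0.1, -0.1, 0.6]
opening: 0.833
```

>>> {"api": "drive_tool", "payload": {"commands": [{"dx": 0, "dy": -0.5, "dz": 0, "wx": 0, "wy": 0, "wz": 0, "grip": 75}, {"dx": 0, "dy": -0.8, "dz": 0, "wx": 0, "wy": 0, "wz": 0, "grip": 75}, {"dx": 0, "dy": -1, "dz": 0, "wx": 0, "wy": 0, "wz": 0, "grip": 75}, {"dx": 0, "dy": -1, "dz": 0, "wx": 0, "wy": 0, "wz": 0, "grip": 75}, {"dx": -0.8, "dy": 0, "dz": -0.3, "wx": 0, "wy": 0, "wz": 0, "grip": 87}, {"dx": -0.8, "dy": 0, "dz": -0.3, "wx": 0, "wy": 0, "wz": 0, "grip": 87}, {"dx": -0.8, "dy": 0, "dz": -0.3, "wx": 0, "wy": 0, "wz": 0, "grip": 87}, {"dx": 0, "dy": 0, "dz": 0, "wx": 0, "wy": 0, "wz": 0, "grip": 87}]}}

```text
time_s: 14.65
position: [0.5539, 0.1468, 0.2019]
tcp_rot: [[0.989, -0.001, 0.147], [-0.147, -0.0, 0.989], [-0.001, -1.0, -0.0]]
force: [0.3, 0.4, 0.3]
opening: 0.999
```

```bash
python3 -c "
from h import *
p,d,c=wrist('w7.png');P=fcloud(d,c);plan(.434,.113,.1,YAW);topc(P,.6566,.168,.106)"
```

```text
t 14.7 grasp [0.5563 0.147  0.1991] ty [ 0.002  0.    -1.   ] open 87.1 F [ 0.6 -0.5 -0.3]
 d units [-2.905  2.472 -1.29 ] jaw angle -8.43 q [ 3.7 29.4 91.9  0.  58.6 12.1]
 wy units -0.001 rows 0.006914909193316443
top 788 0.6568 0.1683 r 0.0135 med [0.6553 0.1694 0.106 ]
```

>>> {"api": "drive_tool", "payload": {"commands": [{"dx": -0.9, "dy": 0, "dz": -0.9, "wx": 0, "wy": 0, "wz": 0, "grip": 87}, {"dx": -0.9, "dy": 0, "dz": -0.9, "wx": 0, "wy": 0, "wz": 0, "grip": 87}, {"dx": -0.85, "dy": 0, "dz": -0.8, "wx": 0, "wy": 0, "wz": 0, "grip": 87}, {"dx": 0, "dy": 0, "dz": 0, "wx": 0, "wy": 0, "wz": 0, "grip": 87}, {"dx": 0, "dy": 0, "dz": 0, "wx": 0, "wy": 0, "wz": 0, "grip": 87}]}}

```text
time_s: 15.32
position: [0.4391, 0.0594, 0.2015]
tcp_rot: [[0.989, 0.005, 0.147], [-0.147, -0.0, 0.989], [0.005, -1.0, 0.0]]
force: [-0.6, -0.1, -0.0]
opening: 1.001
```

```bash
python3 -c "
from h import *
p,d,c=wrist('w8.png');P=fcloud(d,c);plan(.436,.112,.03,YAW);topc(P,.436,.112,.038,.04);topc(P,.436,.112,.034,.04,.003)"
```

```text
t 15.38 grasp [0.4392 0.0596 0.1983] ty [ 0.004 -0.    -1.   ] open 86.9 F [-1.  -0.5  0. ]
 d units [-0.288  4.207  1.282] jaw angle -8.43 q [ -6.8  20.3 110.2   0.   49.3   1.6]
 wy units -0.001 rows 0.006186232416044736
top 589 0.4343 0.1131 r 0.0263 med [0.4332 0.1101 0.0385]
top 118 0.4342 0.1153 r 0.0254 med [0.4266 0.0997 0.0341]
```

View pics/w8.png

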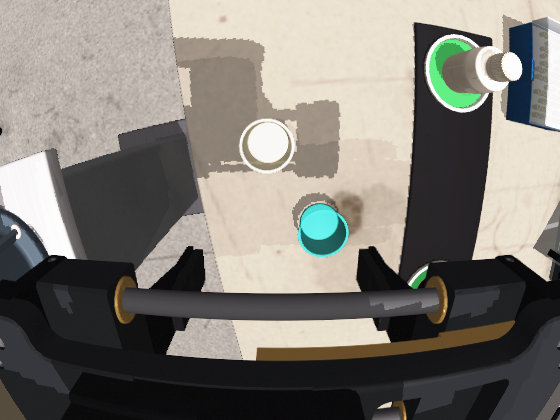

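The yellowish cup at (268,146) measures (0.4343, 0.1131). The turquoise one at (322,230) is clear of the fingers. The bottle stands in its saucer at (490,68).

>>> {"api": "drive_tool", "payload": {"commands": [{"dx": -0.16, "dy": 0, "dz": 0.65, "wx": 0, "wy": 0, "wz": 0, "grip": 87}, {"dx": -0.16, "dy": 0, "dz": 0.65, "wx": 0, "wy": 0, "wz": 0, "grip": 87}, {"dx": 0, "dy": 0.9, "dz": 0, "wx": 0, "wy": 0, "wz": 0, "grip": 87}, {"dx": 0, "dy": 0.9, "dz": 0, "wx": 0, "wy": 0, "wz": 0, "grip": 87}, {"dx": 0, "dy": 0.9, "dz": 0, "wx": 0, "wy": 0, "wz": 0, "grip": 87}, {"dx": 0, "dy": 0, "dz": 0, "wx": 0, "wy": 0, "wz": 0, "grip": 87}, {"dx": 0, "dy": 0, "dz": 0, "wx": 0, "wy": 0, "wz": 0, "grip": 87}]}}

```text
time_s: 16.25
position: [0.4328, 0.1133, 0.0931]
tcp_rot: [[0.989, 0.002, 0.146], [-0.146, 0.0, 0.989], [0.002, -1.0, 0.0]]
force: [0.0, -0.2, -0.7]
opening: 1.0
```

```bash
python3 -c "
from h import *
plan(.4343,.1131,.028,YAW)"
```

```text
t 16.25 grasp [0.4328 0.1133 0.0901] ty [ 0.002  0.    -1.   ] open 87.0 F [ 0.  -0.2 -0.7]
 d units [ 3.500e-02  1.552e+00 -1.000e-03] jaw angle -8.39 q [  0.3  32.8 114.7   0.   32.4   8.7]
 wy units -0.0 rows 0.002756256446234092
```

>>> {"api": "drive_tool", "payload": {"commands": [{"dx": 0.03, "dy": 0.7, "dz": 0, "wx": 0, "wy": 0, "wz": 0, "grip": 87}, {"dx": 0, "dy": 0.6, "dz": 0, "wx": 0, "wy": 0, "wz": 0, "grip": 87}, {"dx": 0, "dy": 0.25, "dz": 0, "wx": 0, "wy": 0, "wz": 0, "grip": 80}, {"dx": 0, "dy": 0, "dz": 0, "wx": 0, "wy": 0, "wz": 0, "grip": 60}, {"dx": 0, "dy": 0, "dz": 0, "wx": 0, "wy": 0, "wz": 0, "grip": 42}, {"dx": 0, "dy": 0, "dz": 0, "wx": 0, "wy": 0, "wz": 0, "grip": 42}, {"dx": 0, "dy": 0, "dz": 0, "wx": 0, "wy": 0, "wz": 0, "grip": 42}, {"dx": 0, "dy": 0, "dz": 0, "wx": 0, "wy": 0, "wz": 0, "grip": 42}]}}

```text
time_s: 17.25
position: [0.433, 0.1128, 0.0311]
tcp_rot: [[0.989, 0.002, 0.146], [-0.146, 0.0, 0.989], [0.001, -1.0, 0.0]]
force: [-0.5, 0.9, 5.8]
opening: 0.569
```

>>> {"api": "drive_tool", "payload": {"commands": [{"dx": 0, "dy": -0.5, "dz": 0, "wx": 0, "wy": 0, "wz": 0, "grip": 42}, {"dx": 0, "dy": -0.7, "dz": 0, "wx": 0, "wy": 0, "wz": 0, "grip": 42}, {"dx": 0, "dy": -0.8, "dz": 0, "wx": 0, "wy": 0, "wz": 0, "grip": 42}, {"dx": 0, "dy": 0, "dz": 0, "wx": 0, "wy": 0, "wz": 0, "grip": 42}]}}

```text
time_s: 17.75
position: [0.4337, 0.1128, 0.1122]
tcp_rot: [[0.989, 0.005, 0.147], [-0.147, 0.0, 0.989], [0.004, -1.0, 0.001]]
force: [0.4, 0.4, -1.4]
opening: 0.567
```

```bash
python3 -c "
from h import *
plan(.637,.0346,.1,YAW)"
```

```text
t 17.75 grasp [0.4337 0.1128 0.1092] ty [ 0.005  0.    -1.   ] open 49.4 F [ 0.4  0.4 -1.4]
 d units [ 5.313  0.253 -1.19 ] jaw angle -8.42 q [  0.2  30.5 114.    0.   35.2   8.7]
 wy units -0.001 rows 0.006070895058225037
```

>>> {"api": "drive_tool", "payload": {"commands": [{"dx": 0.5, "dy": 0, "dz": -0.2, "wx": 0, "wy": 0, "wz": 0, "grip": 42}, {"dx": 0.8, "dy": 0, "dz": -0.2, "wx": 0, "wy": 0, "wz": 0, "grip": 42}, {"dx": 0.8, "dy": 0, "dz": -0.2, "wx": 0, "wy": 0, "wz": 0, "grip": 42}, {"dx": 0.8, "dy": 0, "dz": -0.2, "wx": 0, "wy": 0, "wz": 0, "grip": 42}, {"dx": 0.8, "dy": 0, "dz": -0.2, "wx": 0, "wy": 0, "wz": 0, "grip": 42}, {"dx": 0.8, "dy": 0, "dz": -0.19, "wx": 0, "wy": 0, "wz": 0, "grip": 42}, {"dx": 0.6, "dy": 0, "dz": 0, "wx": 0, "wy": 0, "wz": 0, "grip": 42}, {"dx": 0.21, "dy": 0, "dz": 0, "wx": 0, "wy": 0, "wz": 0, "grip": 42}]}}

```text
time_s: 18.75
position: [0.6361, 0.0341, 0.1089]
tcp_rot: [[0.989, -0.001, 0.147], [-0.147, 0.0, 0.989], [-0.001, -1.0, -0.0]]
force: [-0.3, 0.3, -0.6]
opening: 0.564
```

>>> {"api": "drive_tool", "payload": {"commands": [{"dx": 0, "dy": 0.4, "dz": 0, "wx": 0, "wy": 0, "wz": 0, "grip": 42}, {"dx": 0, "dy": 0.4, "dz": 0, "wx": 0, "wy": 0, "wz": 0, "grip": 42}, {"dx": 0, "dy": 0, "dz": 0, "wx": 0, "wy": 0, "wz": 0, "grip": 42}, {"dx": 0, "dy": 0, "dz": 0, "wx": 0, "wy": 0, "wz": 0, "grip": 42}]}}

```text
time_s: 19.25
position: [0.6351, 0.0347, 0.0783]
tcp_rot: [[0.989, -0.001, 0.146], [-0.146, 0.0, 0.989], [-0.001, -1.0, -0.0]]
force: [0.0, 0.3, -0.9]
opening: 0.569
```

```bash
python3 -c "
from h import *
plan(.637,.0346,.0345,YAW);p,d,c=wrist('w9.png')"
```

```text
t 19.25 grasp [0.6351 0.0347 0.0753] ty [-0.001  0.    -1.   ] open 49.5 F [ 0.   0.3 -0.9]
 d units [0.048 1.019 0.004] jaw angle -8.42 q [-6.9 43.2 87.3  0.  49.6  1.5]
 wy units -0.001 rows 0.005322877896711259
```

View pics/w9.png

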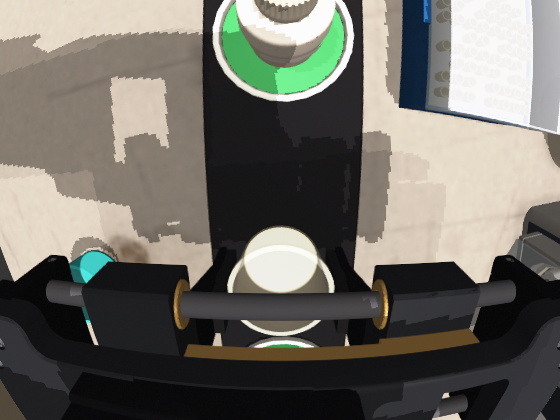

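The cup hangs upright over the middle of the strip (280,280). Lowering it.

>>> {"api": "drive_tool", "payload": {"commands": [{"dx": 0.04, "dy": 0.4, "dz": 0, "wx": 0, "wy": 0, "wz": 0, "grip": 42}, {"dx": 0, "dy": 0.3, "dz": 0, "wx": 0, "wy": 0, "wz": 0, "grip": 42}, {"dx": 0, "dy": 0.2, "dz": 0, "wx": 0, "wy": 0, "wz": 0, "grip": 42}, {"dx": 0, "dy": 0.08, "dz": 0, "wx": 0, "wy": 0, "wz": 0, "grip": 42}, {"dx": 0, "dy": 0, "dz": 0, "wx": 0, "wy": 0, "wz": 0, "grip": 42}, {"dx": 0, "dy": 0, "dz": 0, "wx": 0, "wy": 0, "wz": 0, "grip": 42}]}}

```text
time_s: 20.05
position: [0.6375, 0.0343, 0.0397]
tcp_rot: [[0.989, 0.001, 0.147], [-0.147, -0.0, 0.989], [0.001, -1.0, 0.0]]
force: [0.4, -0.3, -0.3]
opening: 0.565
```

Target TCP z is 0.0372.

>>> {"api": "drive_tool", "payload": {"commands": [{"dx": 0, "dy": 0.06, "dz": 0, "wx": 0, "wy": 0, "wz": 0, "grip": 42}, {"dx": 0, "dy": 0, "dz": 0, "wx": 0, "wy": 0, "wz": 0, "grip": 42}, {"dx": 0, "dy": 0, "dz": 0, "wx": 0, "wy": 0, "wz": 0, "grip": 42}, {"dx": 0, "dy": 0, "dz": 0, "wx": 0, "wy": 0, "wz": 0, "grip": 60}, {"dx": 0, "dy": 0, "dz": 0, "wx": 0, "wy": 0, "wz": 0, "grip": 75}, {"dx": 0, "dy": 0, "dz": 0, "wx": 0, "wy": 0, "wz": 0, "grip": 75}, {"dx": 0, "dy": 0, "dz": 0, "wx": 0, "wy": 0, "wz": 0, "grip": 75}]}}

```text
time_s: 20.92
position: [0.6371, 0.0343, 0.0369]
tcp_rot: [[0.989, -0.0, 0.147], [-0.147, 0.0, 0.989], [-0.0, -1.0, -0.0]]
force: [-0.0, 0.4, -0.5]
opening: 0.844
```

>>> {"api": "drive_tool", "payload": {"commands": [{"dx": 0, "dy": -0.5, "dz": 0, "wx": 0, "wy": 0, "wz": 0, "grip": 75}, {"dx": 0, "dy": -0.8, "dz": 0, "wx": 0, "wy": 0, "wz": 0, "grip": 75}, {"dx": 0, "dy": -1, "dz": 0, "wx": 0, "wy": 0, "wz": 0, "grip": 75}, {"dx": 0, "dy": -1, "dz": 0, "wx": 0, "wy": 0, "wz": 0, "grip": 75}, {"dx": -1, "dy": -0.6, "dz": -0.9, "wx": 0, "wy": 0, "wz": 0, "grip": 75}, {"dx": -0.8, "dy": 0, "dz": -1, "wx": 0, "wy": 0, "wz": 0, "grip": 75}, {"dx": 0, "dy": 0, "dz": 0, "wx": 0, "wy": 0, "wz": 0, "grip": 60}]}}

```text
time_s: 21.8
position: [0.5523, -0.0317, 0.1947]
tcp_rot: [[0.989, -0.001, 0.15], [-0.15, -0.0, 0.989], [-0.001, -1.0, -0.0]]
force: [0.8, 0.1, -1.0]
opening: 0.815
```

```bash
python3 -c "
from h import *
plan(.456,-.41,.2,YAW);p,d,c=wrist('w10.png');P=fcloud(d,c);topc(P,.637,.0346,.044,.04);topc(P,.619,-.0994,.080);topc(P,.6568,.1683,.106)"
```

```text
t 21.8 grasp [ 0.5523 -0.0317  0.1917] ty [-0.001 -0.    -1.   ] open 70.9 F [ 0.8  0.1 -1. ]
 d units [-0.966 -0.203 -9.711] jaw angle -8.6 q [-14.8  28.5  95.4  -0.   56.2  -6.2]
 wy units -0.003 rows 0.022888483022627956
top 651 0.6374 0.0345 r 0.0266 med [0.6427 0.034  0.0443]
top 878 0.6187 -0.0994 r 0.028 med [ 0.6282 -0.0892  0.08  ]
few 0
```

The cup is within 1 mm of the middle, with its rim at 0.044. Next is the lid.

>>> {"api": "drive_tool", "payload": {"commands": [{"dx": -0.12, "dy": 0, "dz": -1, "wx": 0, "wy": 0, "wz": 0, "grip": 50}, {"dx": -0.12, "dy": 0, "dz": -1, "wx": 0, "wy": 0, "wz": 0, "grip": 50}, {"dx": -0.12, "dy": 0, "dz": -1, "wx": 0, "wy": 0, "wz": 0, "grip": 50}, {"dx": -0.12, "dy": 0, "dz": -1, "wx": 0, "wy": 0, "wz": 0, "grip": 50}, {"dx": -0.12, "dy": 0, "dz": -1, "wx": 0, "wy": 0, "wz": 0, "grip": 50}, {"dx": -0.12, "dy": 0, "dz": -1, "wx": 0, "wy": 0, "wz": 0, "grip": 50}, {"dx": -0.12, "dy": 0, "dz": -1, "wx": 0, "wy": 0, "wz": 0, "grip": 50}, {"dx": -0.12, "dy": 0, "dz": -1, "wx": 0, "wy": 0, "wz": 0, "grip": 50}]}}

```text
time_s: 22.85
position: [0.4713, -0.3427, 0.1935]
tcp_rot: [[0.989, 0.002, 0.146], [-0.146, -0.001, 0.989], [0.002, -1.0, -0.001]]
force: [0.9, -0.4, -0.2]
opening: 0.574
```

>>> {"api": "drive_tool", "payload": {"commands": [{"dx": 0, "dy": 0, "dz": -0.9, "wx": 0, "wy": 0, "wz": 0, "grip": 50}, {"dx": 0, "dy": 0, "dz": -0.8, "wx": 0, "wy": 0, "wz": 0, "grip": 50}, {"dx": 0, "dy": 0, "dz": 0, "wx": 0, "wy": 0, "wz": 0, "grip": 50}, {"dx": 0, "dy": 0, "dz": 0, "wx": 0, "wy": 0, "wz": 0, "grip": 50}]}}

```text
time_s: 23.35
position: [0.4607, -0.4077, 0.1929]
tcp_rot: [[0.989, 0.0, 0.146], [-0.146, 0.001, 0.989], [0.0, -1.0, 0.001]]
force: [0.3, -0.3, -0.0]
opening: 0.575
```

```bash
python3 -c "
from h import *
plan(.4555,-.346,.1,YAW);p,d,c=wrist('w11.png');P=fcloud(d,c);topc(P,.4555,-.346,.028,.04,.004);topc(P,.4555,-.346,.0055,.036,.0025)
o=cv2.inRange(cv2.cvtColor(p,cv2.COLOR_RGB2HSV),(5,150,100),(18,255,255));n,l,s,cc=cv2.connectedComponentsWithStats(o);print(s[1:][s[1:,4]>100])
"
```

```text
t 23.35 grasp [ 0.4607 -0.4077  0.1899] ty [ 0.     0.001 -1.   ] open 50.0 F [ 0.3 -0.3 -0. ]
 d units [-0.355  2.249  1.504] jaw angle -8.39 q [-51.9  32.9  86.4   0.   60.7 -43.5]
 wy units -0.0 rows 0.003073929671505469
top 344 0.4537 -0.3454 r 0.0101 med [ 0.4542 -0.3455  0.0285]
top 2049 0.454 -0.3425 r 0.0319 med [ 0.4543 -0.3444  0.0063]
[[ 237  107   57   57 2499]]
```

View pics/w11.png

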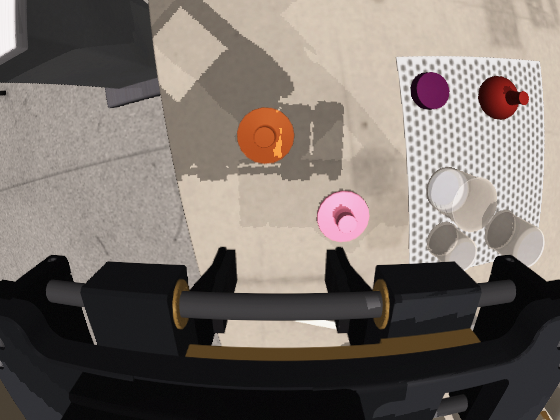

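The orange lid is at (265,135), i.e. (0.4538, -0.3453). The pink decoy is at (343,216), and the cap and bulb on the mat at (430,90) and (500,97) are undisturbed.

>>> {"api": "drive_tool", "payload": {"commands": [{"dx": -0.2, "dy": 0, "dz": 0.76, "wx": 0, "wy": 0, "wz": 0, "grip": 50}, {"dx": -0.2, "dy": 0, "dz": 0.76, "wx": 0, "wy": 0, "wz": 0, "grip": 50}, {"dx": 0, "dy": 1, "dz": 0, "wx": 0, "wy": 0, "wz": 0, "grip": 50}, {"dx": 0, "dy": 1, "dz": 0, "wx": 0, "wy": 0, "wz": 0, "grip": 50}, {"dx": 0, "dy": 0.8, "dz": 0, "wx": 0, "wy": 0, "wz": 0, "grip": 50}, {"dx": 0, "dy": 0, "dz": 0, "wx": 0, "wy": 0, "wz": 0, "grip": 50}, {"dx": 0, "dy": 0, "dz": 0, "wx": 0, "wy": 0, "wz": 0, "grip": 50}]}}

```text
time_s: 24.28
position: [0.4539, -0.3459, 0.082]
tcp_rot: [[0.989, 0.001, 0.146], [-0.146, -0.001, 0.989], [0.001, -1.0, -0.001]]
force: [1.2, -1.0, -0.4]
opening: 0.573
```

```bash
python3 -c "
from h import *
plan(.4538,-.3453,.034,YAW)"
```

```text
t 24.27 grasp [ 0.4539 -0.3459  0.079 ] ty [ 0.001 -0.001 -1.   ] open 49.8 F [ 1.2 -1.  -0.4]
 d units [-0.007  1.125  0.015] jaw angle -8.37 q [-48.5  39.4  97.2   0.   43.3 -40.2]
 wy units -0.0 rows 0.0012549308337955081
```

>>> {"api": "drive_tool", "payload": {"commands": [{"dx": 0, "dy": 0.6, "dz": 0.01, "wx": 0, "wy": 0, "wz": 0, "grip": 50}, {"dx": 0, "dy": 0.4, "dz": 0, "wx": 0, "wy": 0, "wz": 0, "grip": 50}, {"dx": 0, "dy": 0.13, "dz": 0, "wx": 0, "wy": 0, "wz": 0, "grip": 50}, {"dx": 0, "dy": 0, "dz": 0, "wx": 0, "wy": 0, "wz": 0, "grip": 30}, {"dx": 0, "dy": 0, "dz": 0, "wx": 0, "wy": 0, "wz": 0, "grip": 10}, {"dx": 0, "dy": 0, "dz": 0, "wx": 0, "wy": 0, "wz": 0, "grip": 10}, {"dx": 0, "dy": 0, "dz": 0, "wx": 0, "wy": 0, "wz": 0, "grip": 10}, {"dx": 0, "dy": 0, "dz": 0, "wx": 0, "wy": 0, "wz": 0, "grip": 10}]}}

```text
time_s: 25.28
position: [0.4533, -0.3458, 0.0361]
tcp_rot: [[0.989, 0.001, 0.147], [-0.147, -0.001, 0.989], [0.001, -1.0, -0.0]]
force: [-0.2, -0.1, 2.4]
opening: 0.215
```

>>> {"api": "drive_tool", "payload": {"commands": [{"dx": 0, "dy": -0.5, "dz": 0, "wx": 0, "wy": 0, "wz": 0, "grip": 10}, {"dx": 0, "dy": -0.8, "dz": 0, "wx": 0, "wy": 0, "wz": 0, "grip": 10}, {"dx": 0, "dy": -1, "dz": 0, "wx": 0, "wy": 0, "wz": 0, "grip": 10}, {"dx": 0, "dy": -1, "dz": 0, "wx": 0, "wy": 0, "wz": 0, "grip": 10}, {"dx": 0, "dy": 0, "dz": 0, "wx": 0, "wy": 0, "wz": 0, "grip": 10}, {"dx": 0, "dy": 0, "dz": 0, "wx": 0, "wy": 0, "wz": 0, "grip": 10}]}}

```text
time_s: 26.02
position: [0.4526, -0.345, 0.1672]
tcp_rot: [[0.989, -0.001, 0.147], [-0.147, 0.001, 0.989], [-0.001, -1.0, 0.001]]
force: [-0.3, 0.2, -1.3]
opening: 0.209
```

```bash
python3 -c "
from h import *
plan(.6374,.0345,.16,YAW);p,d,c=wrist('w12.png')"
```

```text
t 26.02 grasp [ 0.4526 -0.345   0.1642] ty [-0.001  0.001 -1.   ] open 18.2 F [-0.3  0.2 -1.3]
 d units [ 3.179  0.11  10.063] jaw angle -8.43 q [-48.6  31.8  94.4  -0.   53.9 -40.1]
 wy units -0.001 rows 0.006513464047363667
```

View pics/w12.png

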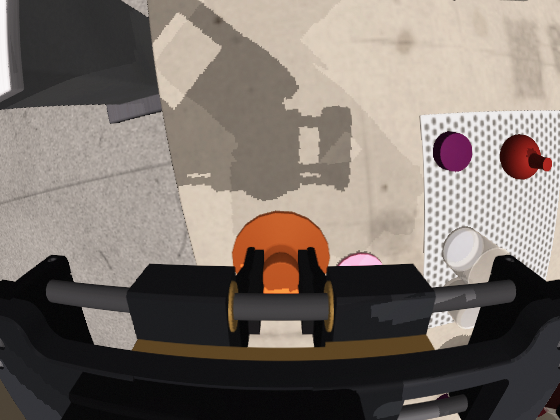

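The lid is held by its knob and looks level (280,250). Carrying it over to the cup.

>>> {"api": "drive_tool", "payload": {"commands": [{"dx": 0.2, "dy": 0, "dz": 0.5, "wx": 0, "wy": 0, "wz": 0, "grip": 10}, {"dx": 0.3, "dy": 0, "dz": 0.9, "wx": 0, "wy": 0, "wz": 0, "grip": 10}, {"dx": 0.3, "dy": 0, "dz": 1, "wx": 0, "wy": 0, "wz": 0, "grip": 10}, {"dx": 0.3, "dy": 0, "dz": 1, "wx": 0, "wy": 0, "wz": 0, "grip": 10}, {"dx": 0.3, "dy": 0, "dz": 1, "wx": 0, "wy": 0, "wz": 0, "grip": 10}, {"dx": 0.3, "dy": 0, "dz": 1, "wx": 0, "wy": 0, "wz": 0, "grip": 10}, {"dx": 0.3, "dy": 0, "dz": 1, "wx": 0, "wy": 0, "wz": 0, "grip": 10}, {"dx": 0.3, "dy": 0, "dz": 1, "wx": 0, "wy": 0, "wz": 0, "grip": 10}]}}

```text
time_s: 27.08
position: [0.5873, -0.0632, 0.1664]
tcp_rot: [[0.989, -0.003, 0.146], [-0.146, 0.001, 0.989], [-0.003, -1.0, 0.001]]
force: [0.7, 0.1, -0.2]
opening: 0.213
```

>>> {"api": "drive_tool", "payload": {"commands": [{"dx": 0.3, "dy": 0, "dz": 0.9, "wx": 0, "wy": 0, "wz": 0, "grip": 10}, {"dx": 0.3, "dy": 0, "dz": 0.8, "wx": 0, "wy": 0, "wz": 0, "grip": 10}, {"dx": 0.2, "dy": 0, "dz": 0.6, "wx": 0, "wy": 0, "wz": 0, "grip": 10}, {"dx": 0, "dy": 0, "dz": 0.3, "wx": 0, "wy": 0, "wz": 0, "grip": 10}, {"dx": 0, "dy": 0, "dz": 0, "wx": 0, "wy": 0, "wz": 0, "grip": 10}, {"dx": 0, "dy": 0, "dz": 0, "wx": 0, "wy": 0, "wz": 0, "grip": 10}]}}

```text
time_s: 27.82
position: [0.6337, 0.0314, 0.1674]
tcp_rot: [[0.989, -0.001, 0.147], [-0.147, -0.0, 0.989], [-0.001, -1.0, -0.0]]
force: [0.4, -0.6, -0.8]
opening: 0.212
```

```bash
python3 -c "
from h import *
plan(.6374,.0345,.0775,YAW)"
```

```text
t 27.82 grasp [0.6337 0.0314 0.1644] ty [-0.001 -0.    -1.   ] open 18.4 F [ 0.4 -0.6 -0.8]
 d units [0.083 2.172 0.091] jaw angle -8.46 q [-7.2 36.1 84.6 -0.  59.3  1.2]
 wy units -0.001 rows 0.009155326080036146
```

>>> {"api": "drive_tool", "payload": {"commands": [{"dx": 0.08, "dy": 0.4, "dz": 0.09, "wx": 0, "wy": 0, "wz": 0, "grip": 10}, {"dx": 0, "dy": 0.6, "dz": 0, "wx": 0, "wy": 0, "wz": 0, "grip": 10}, {"dx": 0, "dy": 0.5, "dz": 0, "wx": 0, "wy": 0, "wz": 0, "grip": 10}, {"dx": 0, "dy": 0.4, "dz": 0, "wx": 0, "wy": 0, "wz": 0, "grip": 10}, {"dx": 0, "dy": 0.1, "dz": 0, "wx": 0, "wy": 0, "wz": 0, "grip": 10}, {"dx": 0, "dy": 0, "dz": 0, "wx": 0, "wy": 0, "wz": 0, "grip": 10}, {"dx": 0, "dy": 0, "dz": 0, "wx": 0, "wy": 0, "wz": 0, "grip": 10}]}}

```text
time_s: 28.7
position: [0.6388, 0.0349, 0.0886]
tcp_rot: [[0.989, 0.002, 0.147], [-0.147, -0.0, 0.989], [0.002, -1.0, 0.0]]
force: [0.4, 0.3, -0.1]
opening: 0.217
```

```bash
python3 -c "
from h import *
plan(.6374,.0345,.0771,YAW);p,d,c=wrist('w13.png')
p,d,c=cap('scene');P=cloud(d,c);q=p[150:270,200:360];save(cv2.resize(q,None,fx=4,fy=4,interpolation=2),'s13.png')"
```

```text
t 28.7 grasp [0.6388 0.0349 0.0856] ty [ 0.002 -0.    -1.   ] open 18.9 F [ 0.4  0.3 -0.1]
 d units [-0.033  0.211 -0.015] jaw angle -8.43 q [-6.9 42.5 86.6  0.  50.8  1.6]
 wy units -0.001 rows 0.006825389406917535
```

View pics/s13.png

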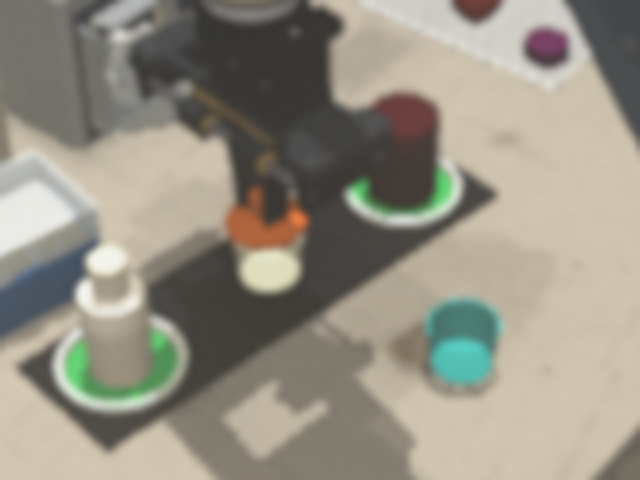

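The crop shows the lid just over the cup (268,230), with the jar (408,150) and bottle (115,320) standing in their saucers. Lowering the last 8 mm.

>>> {"api": "drive_tool", "payload": {"commands": [{"dx": -0.03, "dy": 0.1, "dz": -0.01, "wx": 0, "wy": 0, "wz": 0, "grip": 10}, {"dx": 0, "dy": 0.08, "dz": 0, "wx": 0, "wy": 0, "wz": 0, "grip": 10}, {"dx": 0, "dy": 0, "dz": 0, "wx": 0, "wy": 0, "wz": 0, "grip": 10}, {"dx": 0, "dy": 0, "dz": 0, "wx": 0, "wy": 0, "wz": 0, "grip": 10}]}}

```text
time_s: 29.3
position: [0.6368, 0.0347, 0.0804]
tcp_rot: [[0.989, -0.0, 0.147], [-0.147, 0.0, 0.989], [-0.0, -1.0, -0.0]]
force: [0.3, 0.3, -0.8]
opening: 0.212
```

>>> {"api": "drive_tool", "payload": {"commands": [{"dx": 0, "dy": 0.02, "dz": 0, "wx": 0, "wy": 0, "wz": 0, "grip": 10}, {"dx": 0, "dy": 0, "dz": 0, "wx": 0, "wy": 0, "wz": 0, "grip": 10}, {"dx": 0, "dy": 0, "dz": 0, "wx": 0, "wy": 0, "wz": 0, "grip": 25}, {"dx": 0, "dy": 0, "dz": 0, "wx": 0, "wy": 0, "wz": 0, "grip": 45}, {"dx": 0, "dy": 0, "dz": 0, "wx": 0, "wy": 0, "wz": 0, "grip": 50}, {"dx": 0, "dy": 0, "dz": 0, "wx": 0, "wy": 0, "wz": 0, "grip": 50}]}}

```text
time_s: 30.05
position: [0.6368, 0.0347, 0.0795]
tcp_rot: [[0.989, -0.0, 0.147], [-0.147, 0.0, 0.989], [-0.0, -1.0, -0.0]]
force: [-0.3, 0.4, -0.2]
opening: 0.527
```

>>> {"api": "drive_tool", "payload": {"commands": [{"dx": 0, "dy": -0.4, "dz": 0, "wx": 0, "wy": 0, "wz": 0, "grip": 50}, {"dx": 0, "dy": -0.7, "dz": 0, "wx": 0, "wy": 0, "wz": 0, "grip": 50}, {"dx": 0, "dy": -1, "dz": 0, "wx": 0, "wy": 0, "wz": 0, "grip": 50}, {"dx": 0, "dy": -1, "dz": 0, "wx": 0, "wy": 0, "wz": 0, "grip": 50}, {"dx": -0.8, "dy": -0.4, "dz": -0.8, "wx": 0, "wy": 0, "wz": 0, "grip": 50}, {"dx": -0.8, "dy": 0, "dz": -0.8, "wx": 0, "wy": 0, "wz": 0, "grip": 50}, {"dx": 0, "dy": 0, "dz": 0, "wx": 0, "wy": 0, "wz": 0, "grip": 50}, {"dx": 0, "dy": 0, "dz": 0, "wx": 0, "wy": 0, "wz": 0, "grip": 50}]}}

```text
time_s: 31.05
position: [0.5651, -0.0193, 0.2208]
tcp_rot: [[0.989, 0.003, 0.147], [-0.147, -0.0, 0.989], [0.003, -1.0, 0.0]]
force: [0.7, -0.3, 0.6]
opening: 0.575
```

```bash
python3 -c "
from h import *
p,d,c=wrist('w14.png');P=fcloud(d,c);print('lid');topc(P,.6374,.0345,.0495,.04,.004);print('knob');topc(P,.6374,.0345,.072,.04,.004);print('jar');topc(P,.619,-.0994,.080)
p,d,c=cap('scene');P=cloud(d,c);print('bottle (scene)');topc(P,.6568,.1683,.106);print('jar (scene)');topc(P,.619,-.0994,.08);print('pcap (scene)');topc(P,.63,-.32,.018,.04);save(p,'s14.png')"
```

```text
lid
top 2221 0.6365 0.0351 r 0.0293 med [0.6336 0.0371 0.0505]
knob
top 379 0.6367 0.0354 r 0.0103 med [0.6362 0.0355 0.0726]
jar
top 728 0.6185 -0.0986 r 0.0278 med [ 0.6301 -0.09    0.08  ]
bottle (scene)
top 69 0.6538 0.1648 r 0.0139 med [0.6517 0.1675 0.1068]
jar (scene)
top 197 0.6146 -0.1046 r 0.0306 med [ 0.6138 -0.0982  0.0813]
pcap (scene)
top 88 0.6299 -0.3211 r 0.024 med [ 0.626  -0.3167  0.0198]
```

View pics/w14.png

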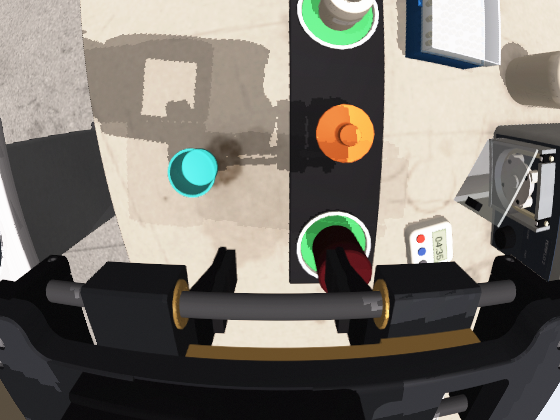

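The view shows the lid flat on the cup at (345,133), the jar at (340,255) and the bottle at (345,8) in their saucers, and the gripper clear. Handing in.

```bash
python3 -c "
from h import *
print(workorder.hand_in())"
```

```text
the job is handed in; nothing more can be done
None
```

I set out the strip and handed the job in at about 31 s on the robot's clock. The hand-in gave no verdict, so these are my own last checks by wrist camera:

| Item | Where it stands | Off target | Height check |
|---|---|---|---|
| Maroon jar | saucer before the timer | about 1–2 mm | top at 0.080 m, so flat on the saucer floor |
| Dropper bottle | saucer before the tip box | about 1 mm | top at 0.106 m, so flat on the saucer floor |
| Sample cup | middle of the strip | about 1 mm | rim at 0.044 m |
| Orange lid | on the cup, knob up | about 1 mm from the cup's centre | knob top at about 0.072 m |

- **Upright and clear:** nothing was seen to tip at any stage, and the gripper ended clear of everything.
- **Bystanders:** I never went near the red bulb or the purple cap. The purple cap measured within 2 mm of its start position at the end. The bulb was seen standing in place but not re-measured.
- **Disagreement between cameras:** the scene camera read 3–6 mm differently from the wrist camera for the same things (for example, the jar's y was -0.1046 against -0.0986 m). I relied on the wrist camera because it put the saucers 270 mm apart, as specified. By the scene camera's readings the jar and bottle would still be within tolerance.
- **Bottle grip:** the fingers closed to about 45 mm on the 47 mm bottle. I didn't find out why; it was carried and set down upright.

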